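# Load and close the stage-insert warming dock

### The arm

A 6-joint arm with a two-finger parallel gripper is mounted at the origin on the work surface. World frame = base frame: x ahead of the robot, y to its left, z up, the work surface at z = 0. Lengths are in m, angles in rad, forces in N, time in s.
With the tool pointing down it reaches from about 0.25 to 0.775 m from the base axis. Payload 4 kg.
Tool frame: the origin (TCP) lies midway between the tips of the shut fingers; the grasp point (between the pads) lies 19 mm behind it (robot.tcp_to_grasp is the z of the grasp point in the tool frame, in m); z points along the fingers, y is the line along which they close (so a half turn about z gives the same grasp; the last joint's range is limited). The gripper opens to 94 mm and grips with 3 to 60 N. Pads are 16 mm wide; open, the fingers measure 119 mm over their backs; the gripper's body (75 mm by 177 mm) begins 78 mm behind the grasp point.
Start: joints at [-0.103, 0.087, 1.371, -0, 1.684, -0.103], TCP at [0.55, -0, 0.206] pointing down, gripper open.
Joint ranges: [-3.1, 3.1], [-0.76, 2.03], [0.27, 2.55], [-1.08, 4.22], [0.17, 2.65], [-2.57, 2.57]. Speed limits (rad/s): [2.79, 2.79, 3.14, 3.14, 3.14, 3.14].

### API

Orientations are given as [roll, pitch, yaw] about the fixed x, y, z axes, in that order (R = Rz(yaw) Ry(pitch) Rx(roll)).
In Python, from bench import robot gives the robot as it stands. The module is installed in compiled form; this text tells all that it offers.
- The arm moves only by the tool move_arm, never from a script. Its argument "motion" is one flat list of numbers, 7 for each row, row after row: the turn, a rotation vector about the tool's x, y, z in units of 45 degrees (1.0 is 45 degrees), then the shift along the tool's x, y, z in units of 100 mm (1.0 is 100 mm), then the opening, from 0 (shut) to 1 (fully open). A call has 1 to 12 rows; each row shifts and turns the commanded pose from where the row before left it, along the tool's axes as they then stand; what a row does not reach is not made up. A row lasts 1/12 s, in which the tool goes at most 41.7 mm and 7.16 degrees, less where a joint would pass 70% of its speed; a pose out of reach is approached as far as the arm can. A call with a number of a shift or a turn outside -1 to 1 is refused whole. A call with a gripper value outside its range is refused whole. The fingers move at their own pace and stop on an object; the grip force is fixed at half the most. Time passes only in rows, so rows that do not move let the fingers close. It gives the time, the measured TCP pose, the force, the opening and the grip force at its end, in the units of the state.
- robot.get_obs(): the state, without advancing time (a new reading comes with each control period).
- robot.snapshot(name): name is "scene" or "side" or "wrist"; returns the picture (384x512x3 uint8, red, green, blue); there is no depth.
- robot.get_calibration(name): a dict with "fx", "fy", "cx", "cy" (pixels), "R" (3x3) and "t" (3): a world point X has camera coordinates R X + t. Camera axes: x right, y down, z forward; pixel columns grow to the right and rows downward; lengths in m; the calibration is good to about 2 mm. A picture is of the moment at which its call begins: read the wrist's pose just before it. get_calibration takes no time and is no camera call; for the wrist camera it gives the pose at the moment of the call.
- robot.close_job(): hands the job in; it is judged then, once.
The state is a dict: "time": time; "joint_positions": joint angles; "qvel": joint speeds; "joint_torque": joint torques, N m; "tool_pos": TCP position; "ee_rot": TCP orientation; "wrist_force": force on the tool from outside, world axes, zero at the start; "wrist_torque": the same for the moment, N m; "width": finger opening in m; "finger_force": force on a finger pad.
Only numpy, scipy, OpenCV 4.12 (cv2) and the standard library are available. Lean on these libraries where they do the work, as an engineer would, in place of code of your own. Each camera call takes 0.05 s, during which the arm holds its last target. There are 200 camera calls.

### The job

Load the warming dock: seat every insert plate on the bench flat on the dock's floor, each over its own pair of locating pins. Then close the dock with the black vented cover, near edge tucked under the lip and the far edge lowered in behind the low fence, so that it lies flat and centred, with its corners square to the dock. Then press the red pedal down to its stop, keep it there for a second to lock the dock, and let it come back up; leave the rest of the bench as it is.

Things in the scene. Friction and masses are not known exactly. Their poses are not given: they have to be found in the camera images.
- dock: White open-topped warming dock, fixed, 122 (x) x 242 (y) mm, long side across the robot's view. Origin: centre of the underside; z up, x away from the robot. Floor at z = 8 mm; bay 90 (x) x 230 (y) mm inside; walls 46 mm high, near and far ones 16 mm thick, end ones 6 mm. The cover rests on the wall tops, z = 46 mm. See lip and fence.
- lip (a point): Middle of the inner edge of the steel lip along the dock's near (-x) wall, on its underside: x = -43, z = 56 mm in the dock. The lip is 4 mm thick and overhangs 14 mm from its back face at x = -57 mm; wall top 10 mm below it.
- fence (a point): Middle of the top inner edge of the low fence along the dock's far (+x) wall: x = 57, z = 52.5 mm in the dock, 6.5 mm above the wall top, 4 mm thick. Lip back to fence is 114 mm, so the 109 mm cover has 5 mm play and cannot slide in level.
- station_0 (a point): The point on the dock's floor midway between the two pins of the station at the dock's -y end (y = -74 mm in the dock) (its axes are the dock's). The pins stand at x = -22 and +22 mm from it, are brass, 8 mm in diameter, 14 mm tall, the top 4 mm tapered.
- station_1 (a point): The point on the dock's floor midway between the two pins of the middle station (its axes are the dock's). The pins stand at x = -22 and +22 mm from it, are brass, 8 mm in diameter, 14 mm tall, the top 4 mm tapered.
- station_2 (a point): The point on the dock's floor midway between the two pins of the station at the dock's +y end (y = +74 mm in the dock) (its axes are the dock's). The pins stand at x = -22 and +22 mm from it, are brass, 8 mm in diameter, 14 mm tall, the top 4 mm tapered.
- plate_a: Stage insert plate, bare aluminium, 66 (x) x 60 (y) x 5 mm thick, with two through holes of 11 mm diameter at x = -22 and +22 mm, y = 0, and in the middle a black lifting block 26 (x) x 14 (y) mm reaching 33 mm above the underside. Origin: centre of the underside, z up. Symmetric under a half turn. About 0.15 kg. May be absent.
- plate_b: Stage insert plate, blue, 66 (x) x 60 (y) x 5 mm thick, with two through holes of 11 mm diameter at x = -22 and +22 mm, y = 0, and in the middle a black lifting block 26 (x) x 14 (y) mm reaching 33 mm above the underside. Origin: centre of the underside, z up. Symmetric under a half turn. About 0.15 kg. May be absent.
- plate_c: Stage insert plate, brass coloured, 66 (x) x 60 (y) x 5 mm thick, with two through holes of 11 mm diameter at x = -22 and +22 mm, y = 0, and in the middle a black lifting block 26 (x) x 14 (y) mm reaching 33 mm above the underside. Origin: centre of the underside, z up. Symmetric under a half turn. About 0.15 kg. May be absent.
- cover: Black flat vented cover, 109 (x) x 240 (y) x 5 mm, with an orange grip block in its middle, 30 (x) x 14 (y) mm, reaching 37 mm above the underside. Origin: centre of the underside, z up. Symmetric under a half turn; the vent slots are only marks. About 0.25 kg. Lies on the bench.
- pedal (a joint): Red spring pedal, pressed angle in rad: 0 at rest (free end raised), 0.25 at its stop. It springs back; pressing at the pad takes about 6 N at first and 15 N at the stop.
- pedal_pad (a point): Middle of the top of the pedal's rubber pad, the place to press, 68 mm from the hinge (at the far, +x, end, 24 mm above the bench). At rest the pad slopes 0.25 rad, highest at the free end, 16 mm beyond this point towards the robot; at the stop it is level, its top 30 mm above the bench; this point sinks 17 mm. The pedal is 50 mm wide.
- magnet_base: Dark red magnetic stand base, 44 x 40 x 44 mm, with a 100 mm post on top and a black head. Leave alone. Origin: centre of the underside.
- mouse: White computer mouse, 100 x 58 x 33 mm, on a grey pad. Leave alone. Origin: centre of the underside.
- dish: Small glass dish, 52 mm across, 14 mm high. Leave alone. Origin: centre of the underside.
- bottle: Amber bottle, 56 mm across, 130 mm high. Leave alone. Origin: centre of the underside.
- screwdriver: Screwdriver lying on the bench. Leave alone. Origin: centre of the underside.
There are look-alikes about, which are no part of the job. What is shaped like the part that bears pedal but green is not meant.

How it is judged:
By the outcome, as a careful person would: the job done as asked, in the order asked, and still so for the second after the job is handed in, with the robot touching nothing.
Of plate_a, plate_b, plate_c only 2 to 3 are there at a start; the rules pass over those that are not, and their reading is None.
At some moment in a run one of plate_a, plate_b, plate_c, cover may be knocked a few centimetres aside while the robot is not near it.
It also fails if it takes over 210 s, if anything falls off the work surface, if the arm or the gripper's body presses on something with over 40 N, if the wrist force passes 120 N, or if a joint passes its speed limit or range.

## Working session

There is one attempt and no reset: what is moved stays moved. The work goes in short steps, Python scripts to look and compute and a tool call to move; the robot and the scene stay as the last step left them, time stands still between calls to the robot, and variables do not carry over. Pictures are saved under pics/ and viewed, at most 14 in all, crops included, and the job is handed in when it is done.

Besides the shell and the picture viewer there is one more tool, called after "Request:" in YAML: its name, and indented under it one key for each argument. move_arm: Moves the arm, as the interface text tells. Shifts and turns lie within -1 to 1; 1 stands for 100 mm of shift or 45 degrees of turn. Its arguments: {"type":"object","properties":{"motion":{"type":"array","items":{"type":"number"}}},"required":["motion"]}

```bash
mkdir -p pics; ls
python3 - <<'E'
from bench import robot
import cv2
o=robot.get_obs()
print({k:(o[k]) for k in ('time','tool_pos','ee_rot','width')}, robot.tcp_to_grasp)
for n in ('scene','side','wrist'):
    c=robot.get_calibration(n); print(n,c)
    im=robot.snapshot(n); cv2.imwrite(f'pics/{n}0.png',im[:,:,::-1])
    cv2.imwrite(f'pics/{n}0b.png',cv2.resize(im[:,:,::-1],(800,600),interpolation=cv2.INTER_CUBIC))
E
```

```text
pics
{'time': 0.0, 'tool_pos': array([5.49465344e-01, 5.60389016e-05, 2.04321399e-01]), 'ee_rot': array([-3.13944077e+00, -2.30194780e-04,  1.57081439e+00]), 'width': 0.09435251822659527} -0.0188
scene {'fx': 377.2854536028295, 'fy': 377.2854536028295, 'cx': 264.46746877929075, 'cy': 191.46383877855394, 'R': array([[ 0.82093197,  0.57101055, -0.00420205],
       [ 0.39010701, -0.56619355, -0.72611389],
       [-0.41699786,  0.59445086, -0.6875616 ]]), 't': array([-0.47187471, -0.18307288,  1.25274745])}
side {'fx': 391.4454424894005, 'fy': 391.4454424894005, 'cx': 250.47546032168097, 'cy': 191.50635335194272, 'R': array([[-0.99086328, -0.13364039, -0.01817174],
       [-0.08748321,  0.73940579, -0.66755207],
       [ 0.10264821, -0.65986311, -0.74434133]]), 't': array([0.53284521, 0.08778122, 1.07633943])}
wrist {'fx': 270.11531629625824, 'fy': 270.11531629625824, 'cx': 258.87152007234863, 'cy': 190.16916583377366, 'R': array([[ 9.99995569e-01, -2.85588825e-04, -2.96329460e-03],
       [ 4.21265305e-04, -9.71797175e-01,  2.35817881e-01],
       [-2.94706827e-03, -2.35818084e-01, -9.71792749e-01]]), 't': array([-0.54841784, -0.02478771,  0.39093418])}
```

View pics/scene0b.png

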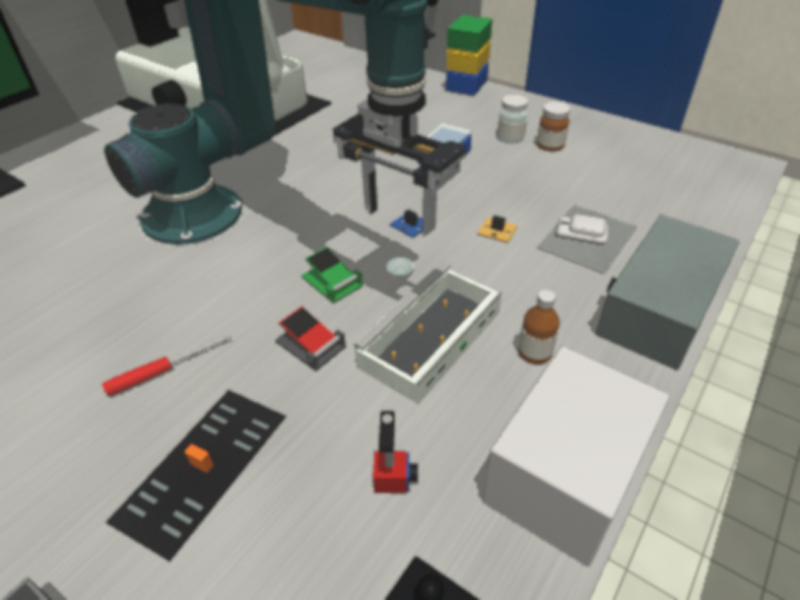

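View pics/side0b.png

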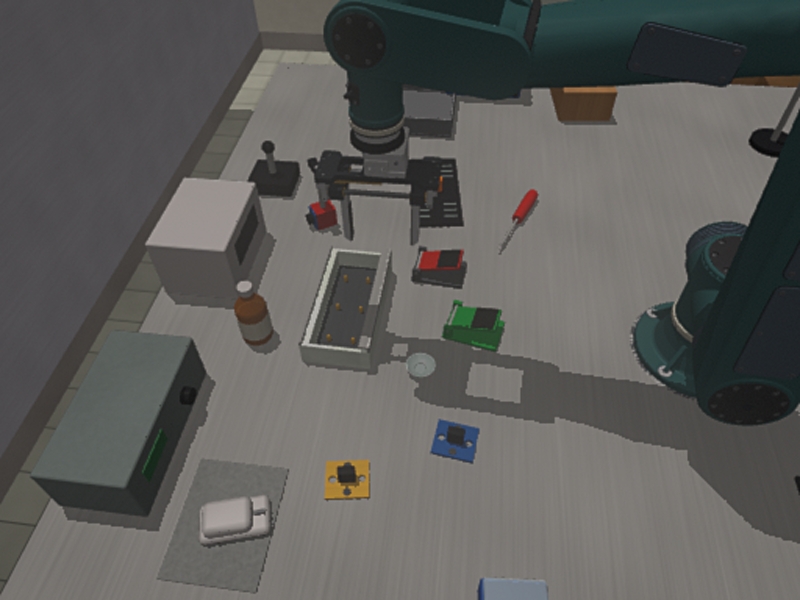

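The scene view (800x600) shows:
- The dock is at (430,335), with the cover at (198,470) and its orange grip.
- The red pedal is at (312,335) and the green look-alike at (332,275). The red one fits the description.
- The blue plate is at (408,222) and the brass plate at (498,228). No aluminium plate is visible yet.

I'll localise these coarsely next.

```bash
cat > h.py <<'E'
import numpy as np, cv2
from bench import robot
def ray(c,u,v):
    C=-c['R'].T@c['t']; d=c['R'].T@np.array([(u-c['cx'])/c['fx'],(v-c['cy'])/c['fy'],1]); return C,d
def onz(c,u,v,z=0.):
    C,d=ray(c,u,v); return C+d*(z-C[2])/d[2]
def proj(c,X):
    p=c['R']@np.asarray(X,float)+c['t']; return np.array([c['fx']*p[0]/p[2]+c['cx'],c['fy']*p[1]/p[2]+c['cy']])
def snap(n,f=None,big=True):
    c=robot.get_calibration(n); im=robot.snapshot(n)[:,:,::-1].copy()
    if f: cv2.imwrite('pics/'+f,cv2.resize(im,(800,600),interpolation=cv2.INTER_CUBIC) if big else im)
    return c,im
E
python3 - <<'E'
from h import *
S=1.5625
np.set_printoptions(precision=3,suppress=True)
for n,L in (('scene',dict(blue=(408,226,.005),brass=(498,231,.005),cover=(198,475,.005),dockc=(428,335,.008),pedal=(312,325,.04),patch=(350,243,0),mag=(392,480,0),dish=(400,267,0.01),bottle=(537,350,0),sd=(165,370,0.01))),
 ('side',dict(blue=(455,443,.005),brass=(347,482,.005),cover=(440,190,.005),dockc=(345,300,.008),pedal=(440,260,.04),patch=(495,382,0),dish=(420,365,.01),mouse=(235,525,0)))):
    c=robot.get_calibration(n)
    for k,(u,v,z) in L.items(): print(n,k,onz(c,u/S,v/S,z))
c=robot.get_calibration('wrist'); print(-c['R'].T@c['t'])
for u,v in ((0,0),(511,0),(511,383),(0,383)): print(onz(c,u,v))
E
```

```text
scene blue [0.41  0.218 0.005]
scene brass [0.57  0.307 0.005]
scene cover [ 0.501 -0.405  0.005]
scene dockc [ 0.615 -0.015  0.008]
scene pedal [ 0.465 -0.128  0.04 ]
scene patch [0.344 0.111 0.   ]
scene mag [ 0.72  -0.259 -0.   ]
scene dish [0.476 0.098 0.01 ]
scene bottle [0.777 0.065 0.   ]
scene sd [ 0.318 -0.314  0.01 ]
side blue [0.405 0.238 0.005]
side brass [0.561 0.323 0.005]
side cover [ 0.48  -0.391  0.005]
side dockc [ 0.631 -0.035  0.008]
side pedal [ 0.46  -0.131  0.04 ]
side patch [0.345 0.112 0.   ]
side dish [0.474 0.099 0.01 ]
side mouse [0.711 0.406 0.   ]
[0.55  0.068 0.384]
[0.224 0.22  0.   ]
[0.863 0.219 0.   ]
[ 0.994 -0.375  0.   ]
[ 0.089 -0.378 -0.   ]
```

View pics/wrist0b.png

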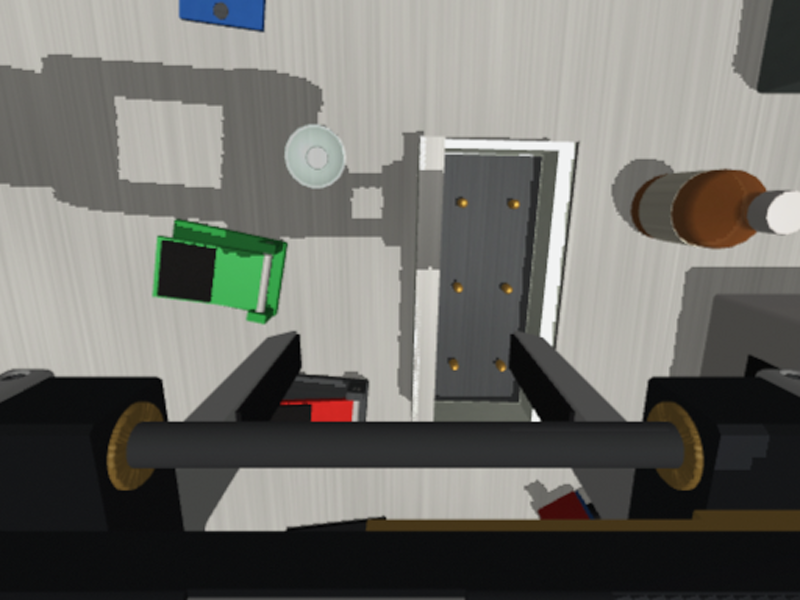

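The wrist view shows the dock with all six pins, for example (461,203) and (500,366), plus the green look-alike at (220,270) and the red pedal at (325,405). The blue plate is at the top edge. I'll move over the plates.

Request:
move_arm:
  motion: [0,0,0,0.34,-0.12,-0.19,1,0,0,0,0.34,-0.12,-0.19,1,0,0,0,0.34,-0.12,-0.19,1,0,0,0,0.34,-0.12,-0.19,1,0,0,0,0.34,-0.12,-0.19,1,0,0,0,0,0,0,1,0,0,0,0,0,0,1,0,0,0,0,0,0,1]

```text
time: 0.82
tool_pos: [0.4899, 0.1696, 0.2996]
ee_rot: [-3.141, 0.001, 1.571]
wrist_force: [-0.3, -0.6, 1.0]
width: 0.0939
finger_force: 0.0
```

Run:
```python
from h import *
np.set_printoptions(precision=4,suppress=True)
o=robot.get_obs(); print(o['tool_pos'],o['ee_rot'],o['joint_positions'])
c,im=snap('wrist','w1.png')
# dock pins from first wrist image
im0=cv2.imread('pics/wrist0.png'); c0=dict(fx=270.11531629625824,fy=270.11531629625824,cx=258.87152007234863,cy=190.16916583377366,R=np.array([[ 9.99995569e-01, -2.85588825e-04, -2.96329460e-03],[ 4.21265305e-04, -9.71797175e-01,  2.35817881e-01],[-2.94706827e-03, -2.35818084e-01, -9.71792749e-01]]),t=np.array([-0.54841784, -0.02478771,  0.39093418]))
P=[]
h=cv2.cvtColor(im0,cv2.COLOR_BGR2HSV)
m=((h[:,:,1]>120)&(h[:,:,0]>8)&(h[:,:,0]<30)&(h[:,:,2]>70)).astype(np.uint8)
m[:, :270]=0; m[:,345:]=0; m[:110]=0; m[250:]=0
n,l,s,ce=cv2.connectedComponentsWithStats(m)
for i in range(1,n):
    if s[i,4]>4:
        X=onz(c0,*ce[i],.0160); P.append(X); print(ce[i],s[i,4],X)
```

```text
[0.4899 0.1696 0.2996] [-3.1407  0.001   1.571 ] [ 0.2245  0.0184  1.2578 -0.0008  1.8665  0.224 ]
[295.5862 129.4483] 29 [0.5973 0.0617 0.016 ]
[328.5667 130.3333] 30 [0.6412 0.0605 0.016 ]
[292.6923 183.5385] 26 [ 0.5956 -0.0119  0.016 ]
[324.4138 184.4138] 29 [ 0.6398 -0.0131  0.016 ]
[290.1034 233.    ] 29 [ 0.594  -0.0856  0.016 ]
[320.3438 233.8438] 32 [ 0.6381 -0.0869  0.016 ]
```

View pics/w1.png

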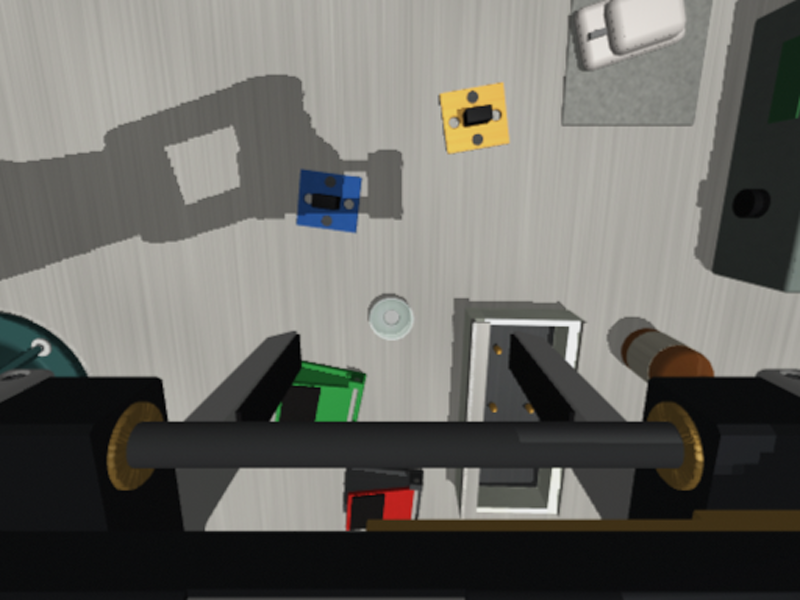

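Blue plate is at (328,200), brass at (475,118), and there's no aluminium plate, so b and c are the job. I'll measure their poses.

```bash
cat >> h.py <<'E'
HS=dict(blue=((100,130,40),(125,255,255)),brass=((15,100,120),(32,255,255)),orange=((3,150,90),(16,255,255)))
def plate(c,im,k,z=.005):
    h=cv2.cvtColor(im,cv2.COLOR_BGR2HSV); m=cv2.inRange(h,*HS[k]); m[258:]=0
    n,l,s,_=cv2.connectedComponentsWithStats(m); i=1+np.argmax(s[1:,4])
    hull=cv2.convexHull(np.argwhere(l==i)[:,::-1].astype(np.int32)).reshape(-1,2)
    W=np.array([onz(c,u,v,z)[:2] for u,v in hull],np.float32)*1000
    (cx,cy),(w,hh),a=cv2.minAreaRect(W); 
    # long side = plate x axis
    a=a if w>hh else a+90
    return np.array([cx,cy]),max(w,hh),min(w,hh),(a+45)%180-45
E
python3 - <<'E'
from h import *
c=robot.get_calibration('wrist'); im=cv2.resize(cv2.imread('pics/w1.png'),(512,384),interpolation=cv2.INTER_AREA)
for k in ('blue','brass'): print(k,plate(c,im,k))
c=robot.get_calibration('side'); im=cv2.imread('pics/side0.png');
E
```

```text
blue (array([405.01022339, 230.42883301]), 64.91352844238281, 58.19383239746094, -7.785614013671875)
brass (array([561.42254639, 314.40411377]), 66.46620178222656, 60.11780548095703, 9.410531044006348)
```

Request:
move_arm:
  motion: [0,0,0,0.362,0.1785,0,1,0,0,0,0.362,0.1785,0,1,0,0,0,0.362,0.1785,0,1,0,0,0,0.362,0.1785,0,1,0,0,0.149,0,0,0.15,1,0,0,0.149,0,0,0.15,1,0,0,0.149,0,0,0.15,1,0,0,0.149,0,0,0.15,1,0,0,0.149,0,0,0.15,1,0,0,0.149,0,0,0.15,1,0,0,0.149,0,0,0.15,1,0,0,0.149,0,0,0.15,1]

```text
time: 1.87
tool_pos: [0.5618, 0.3125, 0.1776]
ee_rot: [-3.141, 0.003, 0.626]
wrist_force: [0.0, 0.2, -0.4]
width: 0.0939
finger_force: 0.0
```

Request:
move_arm:
  motion: [0,0,0.149,0,0,0,0.5,0,0,0.149,0,0,0,0.5,0,0,0.149,0,0,0,0.5,0,0,0.149,0,0,0,0.5,0,0,0,0,0,0,0.5,0,0,0,0,0,0,0.5,0,0,0,0,0,0,0.5]

```text
time: 2.45
tool_pos: [0.5617, 0.3136, 0.1795]
ee_rot: [3.141, 0.002, 0.167]
wrist_force: [0.1, 0.3, -0.2]
width: 0.0509
finger_force: 0.0
```

```bash
cat >> h.py <<'E'
def rep(k,n='wrist',f=None,z=.005):
    np.set_printoptions(precision=4,suppress=True)
    o=robot.get_obs(); p=o['tool_pos']; y=o['ee_rot'][2]
    c,im=snap(n,f); xy,w,h,a=plate(c,im,k,z)
    d=xy/1000-p[:2]
    print(p,o['ee_rot'],o['joint_positions'],o['width']); print(k,xy,w,h,a,'tool dx dy mm',1000*(np.cos(y)*d[0]+np.sin(y)*d[1]),1000*(np.sin(y)*d[0]-np.cos(y)*d[1]),'turn tool z deg',np.degrees(y)-a)
E
python3 -c "
from h import *
rep('brass',f='w2.png')"
```

```text
[0.5617 0.3136 0.1795] [3.141  0.0016 0.1673] [ 0.4212  0.3033  1.1689 -0.0002  1.6711  1.8247] 0.05090189602033283
brass [562.537  315.8179] 64.93359375 60.02874755859375 9.563035011291504 tool dx dy mm 1.2278625008707504 -2.0412278413777263 turn tool z deg 0.023139305869325
```

Request:
move_arm:
  motion: [0,0,0,0.012,-0.02,0.34,0.5,0,0,0,0,0,0.34,0.5,0,0,0,0,0,0.34,0.5,0,0,0,0,0,0.34,0.5,0,0,0,0,0,0.34,0.5,0,0,0,0,0,0,0.5,0,0,0,0,0,0,0,0,0,0,0,0,0,0,0,0,0,0,0,0,0,0,0,0,0,0,0,0,0,0,0,0,0,0,0]

```text
time: 3.42
tool_pos: [0.5624, 0.317, 0.0109]
ee_rot: [-3.142, -0.001, 0.167]
wrist_force: [-0.3, -0.2, 0.2]
width: 0.0173
finger_force: 0.0
```

```bash
python3 -c "
from h import *
rep('brass',f='w3.png')"
```

```text
[0.5624 0.317  0.0109] [-3.1415 -0.0005  0.1667] [ 0.4255  0.4023  1.3819 -0.0001  1.3569  1.8296] 0.017301470904843602
brass [564.697 316.121] 62.636680603027344 59.961090087890625 9.539024353027344 tool dx dy mm 2.0967878264826147 1.245060847120578 turn tool z deg 0.014786127653160008
```

View pics/w3.png

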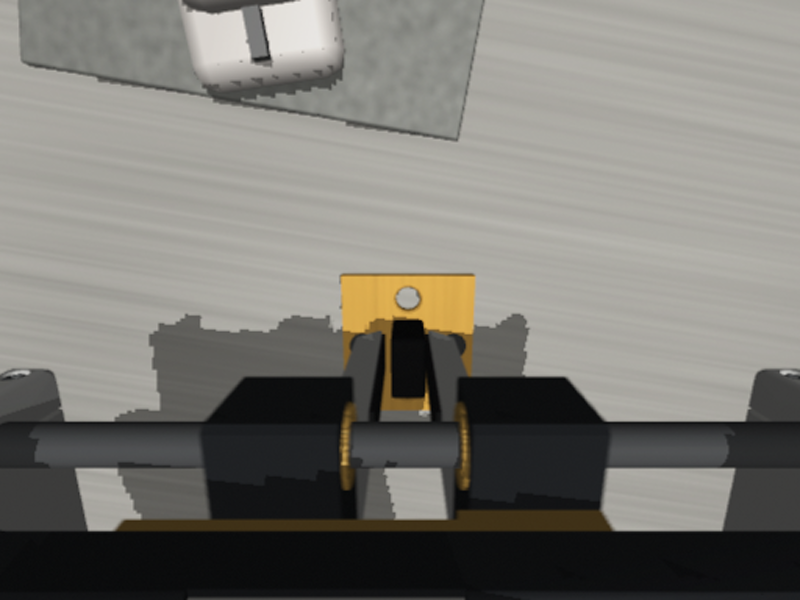

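Request:
move_arm:
  motion: [0,0,0,0,0,0,0,0,0,0,0,0,0,0,0,0,0,0,0,0,0,0,0,0,0,0,-0.1,0,0,0,0,0,0,-0.3,0,0,0,0,0,0,-0.4,0,0,0,0,0,0,-0.4,0,0,0,0,0,0,0,0,0,0,0,0,0,0,0,0,0,0,0,0,0,0]

```text
time: 4.3
tool_pos: [0.5618, 0.3169, 0.1301]
ee_rot: [3.142, 0.001, 0.167]
wrist_force: [-0.4, 0.2, -2.6]
width: 0.0142
finger_force: 30.0
```

Run:
```python
from h import *
o=robot.get_obs(); print(o['tool_pos'],o['width'],o['finger_force'],o['wrist_force'])
rep('brass',z=.12+.005,f='w4.png')
```

```text
[0.56180056 0.31689197 0.13013118] 0.014158028952143027 29.999541342258453 [-0.40614373  0.23243746 -2.57813809]
[0.5618 0.3169 0.1301] [3.1415 0.0008 0.1666] [0.4256 0.3227 1.242  0.0001 1.5777 1.8298] 0.014158028952143027
brass [571.245  318.6526] 60.18366241455078 47.89351272583008 99.53114414215088 tool dx dy mm 9.605637431894626 -0.16995582245889054 turn tool z deg -89.98503719530662
```

Request:
move_arm:
  motion: [0,0,0.1215,0,0,0,0,0,0,0.1215,0,0,0,0,0,0,0,-0.037,0.366,0,0,0,0,0,-0.037,0.366,0,0,0,0,0,-0.037,0.366,0,0,0,0,0,-0.037,0.366,0,0,0,0,0,-0.037,0.366,0,0,0,0,0,-0.037,0.366,0,0,0,0,0,-0.037,0.366,0,0,0,0,0,0,0,0,0,0,0,0,0,0,0,0,0,0,0,0,0,0,0]

```text
time: 5.35
tool_pos: [0.5291, 0.0617, 0.1286]
ee_rot: [-3.141, 0.003, -0.025]
wrist_force: [0.6, 0.7, -1.8]
width: 0.0136
finger_force: 30.0
```

```bash
cat >> h.py <<'E'
def pins(c,im,z=.018,box=None):
    h=cv2.cvtColor(im,cv2.COLOR_BGR2HSV)
    m=cv2.inRange(h,(8,120,70),(30,255,255)); m[258:]=0
    n,l,s,ce=cv2.connectedComponentsWithStats(m)
    return [(ce[i],s[i,4],onz(c,*ce[i],z)) for i in range(1,n) if 8<s[i,4]<400]
E
python3 - <<'E'
from h import *
rep('brass',z=.124,f='w5.png')
c,im=snap('wrist')
for p in pins(c,im): print(*p)
E
```

```text
[0.5291 0.0617 0.1286] [-3.1409  0.0035 -0.0249] [0.0091 0.0793 1.5321 0.0008 1.5336 1.6048] 0.013638495959960568
brass [538.5045  61.6112] 59.850799560546875 48.58177947998047 88.56868743896484 tool dx dy mm 9.392308407365395 -0.11547648378126157 turn tool z deg -89.99390521578034
[257.6909  78.9818] 55 [0.6412 0.0607 0.018 ]
[330.3443  78.9672] 61 [ 0.6394 -0.0123  0.018 ]
[403.1948  78.7662] 77 [ 0.6379 -0.0855  0.018 ]
[257.6667 123.7381] 42 [0.5975 0.0618 0.018 ]
[327.8889 123.2963] 54 [ 0.5962 -0.0115  0.018 ]
[397.9091 123.1212] 66 [ 0.5946 -0.0845  0.018 ]
[258.96 255.88] 75 [0.4463 0.0641 0.018 ]
```

View pics/w5.png

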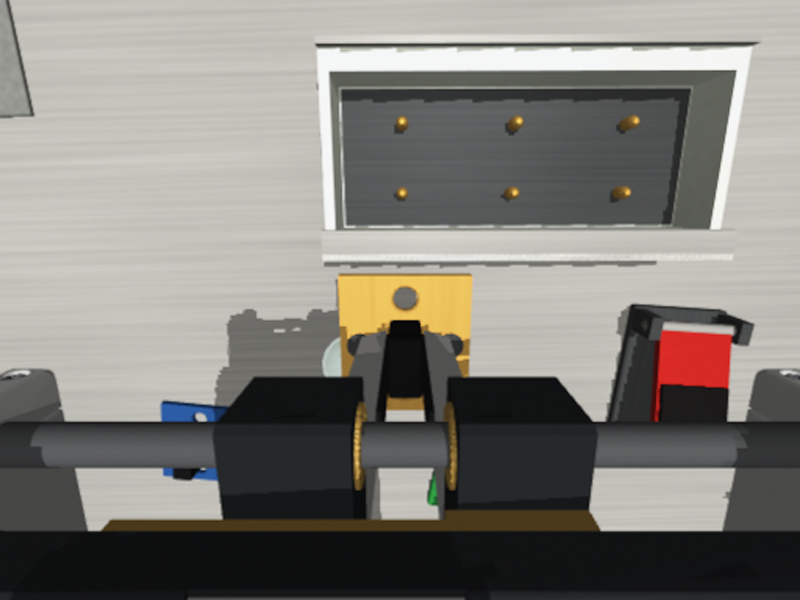

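Request:
move_arm:
  motion: [0,0,0,0.299,-0.006,0,0,0,0,0,0.299,-0.006,0,0,0,0,0,0.298,-0.005,0,0,0,0,0,0,0,0.3,0,0,0,0,0,0,0.3,0,0,0,0,0,0,0.25,0,0,0,0,0,0,0,0,0,0,0,0,0,0,0,0,0,0,0,0,0,0]

```text
time: 6.2
tool_pos: [0.6207, 0.062, 0.0469]
ee_rot: [-3.141, -0.002, -0.023]
wrist_force: [-0.3, -0.7, -1.4]
width: 0.0141
finger_force: 30.0
```

Run:
```python
from h import *
o=robot.get_obs();rep('brass',z=.0385,f='w6.png')
t=np.array([.6194,.0612])
p=o['tool_pos']; y=o['ee_rot'][2]
c=np.array([np.cos(y),np.sin(y)])*.0007+p[:2]; print(c-t)
```

```text
[0.6207 0.062  0.0469] [-3.1414 -0.0022 -0.0229] [0.0087 0.3256 1.4081 0.0001 1.4056 1.6023] 0.014070490442090957
brass [628.5994  61.6302] 61.65009307861328 48.78731918334961 88.67150115966797 tool dx dy mm 7.87198132046106 0.21283187003180498 turn tool z deg -89.98078297495381
[0.002  0.0008]
```

Request:
move_arm:
  motion: [0,0,0,-0.016,0.008,0,0,0,0,0,0,0,0,0,0,0,0,0,0,0,0,0,0,0,0,0,0.07,0,0,0,0,0,0,0.07,0,0,0,0,0,0,0.05,0,0,0,0,0,0,0,0,0,0,0,0,0,0,0]

```text
time: 6.92
tool_pos: [0.6183, 0.0606, 0.0256]
ee_rot: [-3.141, -0.0, -0.024]
wrist_force: [2.6, 1.9, -2.4]
width: 0.014
finger_force: 30.0
```

Run:
```python
from h import *
o=robot.get_obs();rep('brass',z=.0195,f='w7.png'); print(o['wrist_force'],o['wrist_torque'])
```

```text
[0.6183 0.0606 0.0256] [-3.1408 -0.0001 -0.0244] [0.006  0.3395 1.4349 0.0008 1.367  1.601 ] 0.013977367220879632
brass [626.869   60.2749] 60.93408203125 48.22123718261719 88.60507202148438 tool dx dy mm 8.563282555916317 0.1251183603907895 turn tool z deg -90.00027367039783
[ 2.5685  1.8934 -2.4318] [ 0.3388 -0.4515 -0.0308]
```

Request:
move_arm:
  motion: [0,0,0,0.005,-0.005,0.02,0,0,0,0,0,0,0.03,0,0,0,0,0,0,0.03,0,0,0,0,0,0,0,0,0,0,0,0,0,0,0]

```text
time: 7.38
tool_pos: [0.6185, 0.0605, 0.0187]
ee_rot: [3.141, 0.0, -0.024]
wrist_force: [-1.7, -0.3, 0.7]
width: 0.014
finger_force: 30.0
```

Request:
move_arm:
  motion: [0,0,0,0,0,0,0.4,0,0,0,0,0,0,0.4,0,0,0,0,0,0,0.4,0,0,0,0,0,-0.2,0.4,0,0,0,0,0,-0.4,0.4,0,0,0,0,0,-0.4,0.5,0,0,0,0,0,-0.4,0.5,0,0,0,0,0,0,0.5,0,0,0,0,0,0,0.5]

```text
time: 8.13
tool_pos: [0.6208, 0.0607, 0.1631]
ee_rot: [-3.141, -0.009, -0.024]
wrist_force: [-0.0, -0.8, 0.1]
width: 0.0471
finger_force: 0.0
```

Run:
```python
from h import *
rep('brass',z=.013,f='w8.png')
c,im=snap('side','s8.png')
```

```text
[0.6208 0.0607 0.1631] [-3.1414 -0.0087 -0.0244] [ 0.0066  0.2558  1.2603 -0.0001  1.6168  1.6018] 0.04706319138555047
brass [618.655   60.3697] 64.97687530517578 61.1455078125 -1.411285400390625 tool dx dy mm -2.173600426690493 0.3652288017753656 turn tool z deg 0.012683815931714193
```

View pics/s8.png

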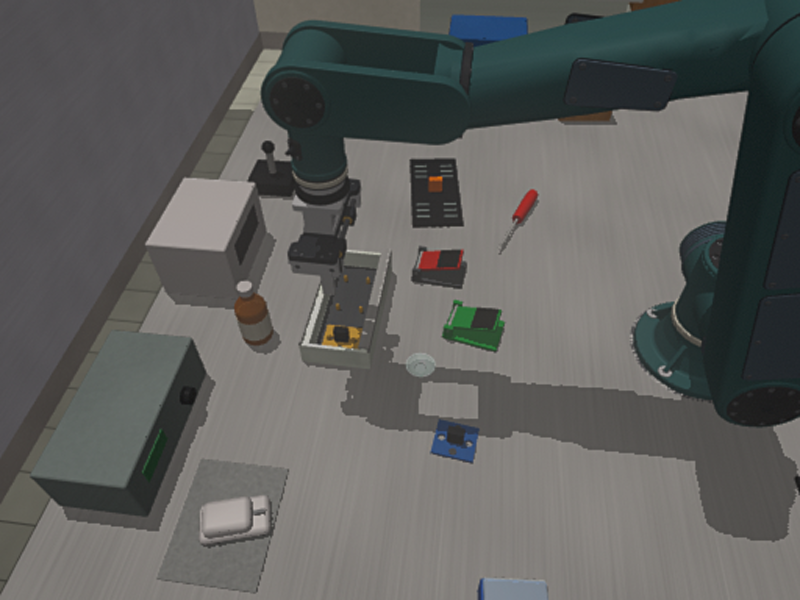

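Request:
move_arm:
  motion: [0,0,0,-0.311,-0.236,0,0.5,0,0,0,-0.311,-0.236,0,0.5,0,0,0,-0.311,-0.236,0,0.5,0,0,0,-0.311,-0.236,0,0.5,0,0,0,-0.311,-0.236,0,0.5,0,0,0,-0.311,-0.236,0,0.5,0,0,0,-0.311,-0.236,0,0.5,0,0,0.142,0,0,0,0.5,0,0,0,0,0,0,0.5,0,0,0,0,0,0,0.5,0,0,0,0,0,0,0.5]

```text
time: 9.15
tool_pos: [0.405, 0.2305, 0.1571]
ee_rot: [3.14, 0.002, -0.135]
wrist_force: [0.2, -0.7, 0.6]
width: 0.047
finger_force: 0.0
```

Run:
```python
from h import *
rep('blue',f='w9.png')
```

```text
[0.405  0.2305 0.1571] [ 3.1401  0.0019 -0.1348] [ 0.3958 -0.0848  1.6387 -0.0004  1.5902  2.1014] 0.04703021581229993
blue [404.7417 231.097 ] 65.1648941040039 59.04823303222656 -7.751007080078125 tool dx dy mm -0.3456218333199214 -0.6036279969022019 turn tool z deg 0.02660341508806141
```

Brass sits flat in the dock at (342,335). There's still no aluminium plate anywhere. Blue is next.

Request:
move_arm:
  motion: [0,0,0,-0.003,-0.006,0.37,0.5,0,0,0,0,0,0.37,0.5,0,0,0,0,0,0.37,0.5,0,0,0,0,0,0.37,0.5,0,0,0,0,0,0,0.5,0,0,0,0,0,0,0,0,0,0,0,0,0,0,0,0,0,0,0,0,0,0,0,0,0,0,0,0,0,0,0,0,0,0,0,0,0,0,0,0,0,0]

```text
time: 10.12
tool_pos: [0.405, 0.2317, 0.0108]
ee_rot: [-3.142, -0.001, -0.136]
wrist_force: [-0.7, -1.4, 0.3]
width: 0.0136
finger_force: 30.0
```

Request:
move_arm:
  motion: [0,0,0,0,0,0,0,0,0,0,0,0,0,0,0,0,0,0,0,0,0]

```text
time: 10.37
tool_pos: [0.405, 0.2317, 0.0108]
ee_rot: [3.141, -0.001, -0.136]
wrist_force: [-0.6, -1.8, 1.7]
width: 0.0137
finger_force: 30.0
```

Request:
move_arm:
  motion: [0,0,0,0,0,-0.2,0,0,0,0,0,0,-0.3,0,0,0,0,0,0,-0.4,0,0,0,0,0,0,-0.3,0,0,0,0,0,0,0,0,0,0,0,0,0,0,0,0,0,0,0,0,0,0]

```text
time: 10.95
tool_pos: [0.4039, 0.2315, 0.129]
ee_rot: [3.14, 0.002, -0.136]
wrist_force: [-0.7, 0.4, -2.1]
width: 0.0138
finger_force: 30.0
```

Run:
```python
from h import *
rep('blue',z=robot.get_obs()['tool_pos'][2]-.0109+.005,f='w10.png')
```

```text
[0.4039 0.2315 0.129 ] [ 3.1405  0.0022 -0.1358] [ 0.3986 -0.0722  1.6834  0.0002  1.5329  2.1051] 0.013771845926777578
blue [412.7614 230.2306] 59.69908905029297 48.906192779541016 82.19197082519531 tool dx dy mm 8.997081375824717 0.0907035445577428 turn tool z deg -89.97020104494064
```

Request:
move_arm:
  motion: [0,0,-0.142,0,0,0,0,0,0,0,0.274,0.298,0,0,0,0,0,0.274,0.298,0,0,0,0,0,0.274,0.298,0,0,0,0,0,0.274,0.298,0,0,0,0,0,0.274,0.298,0,0,0,0,0,0.274,0.298,0,0,0,0,0,0.274,0.298,0,0,0,0,0,0.274,0.298,0,0,0,0,0,0,0,0.2,0,0,0,0,0,0,0.3,0,0,0,0,0,0,0.3,0]

```text
time: 12.0
tool_pos: [0.6177, -0.0128, 0.0473]
ee_rot: [-3.141, 0.002, -0.026]
wrist_force: [-0.0, 0.5, -1.8]
width: 0.0139
finger_force: 30.0
```

Request:
move_arm:
  motion: [0,0,0,0,0,0,0,0,0,0,0,0,0,0,0,0,0,0,0,0,0]

```text
time: 12.25
tool_pos: [0.6181, -0.0117, 0.0505]
ee_rot: [-3.141, 0.001, -0.024]
wrist_force: [-0.1, -0.5, -0.9]
width: 0.0138
finger_force: 30.0
```

Run:
```python
from h import *
rep('blue',z=robot.get_obs()['tool_pos'][2]-.0109+.005,f='w11.png')
```

```text
[ 0.6181 -0.0117  0.0505] [-3.1415  0.0006 -0.0241] [-0.1106  0.3131  1.4169  0.      1.4122  1.4843] 0.013755824945913368
blue [626.6879 -12.051 ] 60.32300567626953 49.67948532104492 88.60118103027344 tool dx dy mm 8.604584384597368 0.1747090755013741 turn tool z deg -89.97998013700989
```

Request:
move_arm:
  motion: [0,0,0,-0.007,0.004,0,0,0,0,0,0,0,0.08,0,0,0,0,0,0,0.08,0,0,0,0,0,0,0.08,0,0,0,0,0,0,0,0,0,0,0,0,0,0,0,0,0,0,0,0,0,0]

```text
time: 12.88
tool_pos: [0.6173, -0.0122, 0.0262]
ee_rot: [-3.142, 0.001, -0.024]
wrist_force: [-0.0, -0.4, -0.6]
width: 0.0139
finger_force: 30.0
```

Request:
move_arm:
  motion: [0,0,0,0,0,0.025,0,0,0,0,0,0,0.025,0,0,0,0,0,0,0.025,0,0,0,0,0,0,0,0,0,0,0,0,0,0,0]

```text
time: 13.3
tool_pos: [0.6174, -0.0122, 0.0189]
ee_rot: [-3.142, 0.0, -0.024]
wrist_force: [0.4, 0.5, -1.5]
width: 0.0141
finger_force: 30.0
```

Request:
move_arm:
  motion: [0,0,0,0,0,0,0.4,0,0,0,0,0,0,0.4,0,0,0,0,0,0,0.4,0,0,0,0,0,-0.2,0.4,0,0,0,0,0,-0.4,0.4,0,0,0,0,0,-0.4,0.5,0,0,0,0,0,-0.4,0.5,0,0,0,0,0,-0.4,0.5,0,0,0,0,0,0,0.5,0,0,0,0,0,0,0.5,0,0,0,0,0,0,0.5]

```text
time: 14.22
tool_pos: [0.6173, -0.0122, 0.1987]
ee_rot: [3.142, 0.0, -0.024]
wrist_force: [-0.1, -0.5, -0.1]
width: 0.0473
finger_force: 0.0
```

Run:
```python
from h import *
rep('blue',z=.013,f='w12.png'); rep('brass',z=.013)
c,im=snap('wrist')
for p in pins(c,im): print(*p)
# cover from side cam: orange block top centre
for n in ('side','scene'):
    c,im=snap(n,n+'12.png')
    m=cv2.inRange(cv2.cvtColor(im,cv2.COLOR_BGR2HSV),(5,170,120),(14,255,255))
    k,l,s,ce=cv2.connectedComponentsWithStats(m)
    for i in range(1,k):
        if s[i,4]>25: print(n,ce[i],s[i,4],onz(c,*ce[i],.025))
```

```text
[ 0.6173 -0.0122  0.1987] [ 3.1416  0.0001 -0.0243] [-0.1116  0.2394  1.21   -0.      1.6923  1.4835] 0.04727140242148177
blue [617.39   -12.2384] 65.51888275146484 60.2740364074707 -1.4139862060546875 tool dx dy mm 0.13501276536307516 0.01542396768184216 turn tool z deg 0.019714752061986474
[ 0.6166 -0.0122  0.1971] [-3.1414  0.003  -0.0244] [-0.1116  0.2405  1.2118 -0.      1.6923  1.4835] 0.04724144677615141
brass [618.2723  60.4751] 65.27194213867188 61.445838928222656 -1.4117431640625 tool dx dy mm -0.07958097179362136 -72.66621531214486 turn tool z deg 0.016160530546602825
[259.04 157.6 ] 25 [ 0.6404 -0.0131  0.018 ]
[314.5333 157.5333] 30 [ 0.6387 -0.0866  0.018 ]
[313.2903 189.5484] 31 [ 0.595 -0.086  0.018]
[259.1739 190.    ] 23 [ 0.5962 -0.0122  0.018 ]
scene [126.5665 292.0173] 173 [ 0.4923 -0.3916  0.025 ]
```

View pics/w12.png

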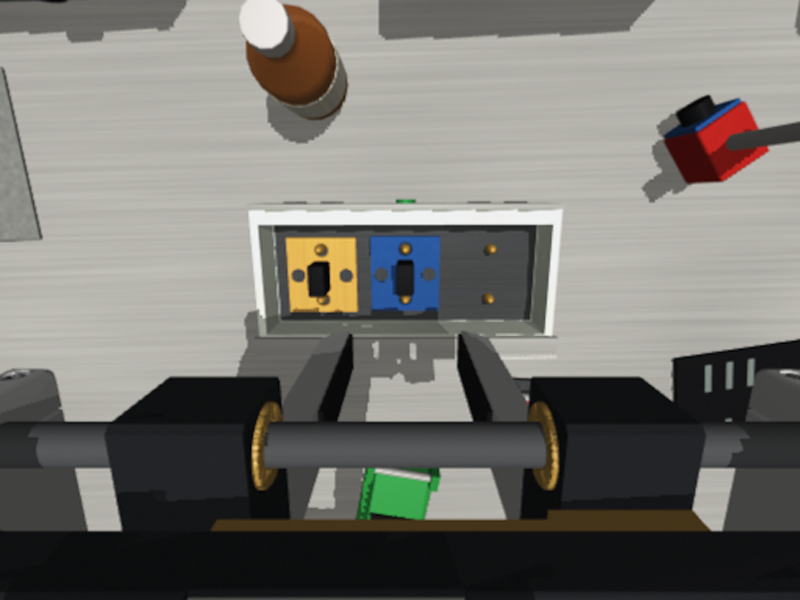

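Request:
move_arm:
  motion: [0,0,0,-0.116,0.383,-0.05,0.5,0,0,0,-0.116,0.383,-0.05,0.5,0,0,0,-0.116,0.383,-0.05,0.5,0,0,0,-0.116,0.383,-0.05,0.5,0,0,0,-0.116,0.383,-0.05,0.5,0,0,0,-0.116,0.383,-0.05,0.5,0,0,0,-0.116,0.383,-0.05,0.5,0,0,0,-0.116,0.383,-0.05,0.5,0,0,0,-0.116,0.383,-0.05,0.5,0,0,0,-0.116,0.383,-0.05,0.5,0,0,0,0,0,0,0.5,0,0,0,0,0,0,0.5]

```text
time: 15.47
tool_pos: [0.4909, -0.3942, 0.2475]
ee_rot: [-3.14, 0.001, -0.028]
wrist_force: [0.5, 0.1, -0.9]
width: 0.0471
finger_force: 0.0
```

Run:
```python
from h import *
rep('orange',z=.037,f='w13.png')
```

```text
[ 0.4909 -0.3942  0.2475] [-3.1399  0.0014 -0.0284] [-0.7667  0.2662  1.0815  0.0003  1.7961  0.8325] 0.04711363625245015
orange [ 492.295  -391.6948] 33.50471496582031 15.199764251708984 7.373079776763916 tool dx dy mm 1.3132588486481922 -2.53409444339591 turn tool z deg -8.998615198059417
```

View pics/w13.png

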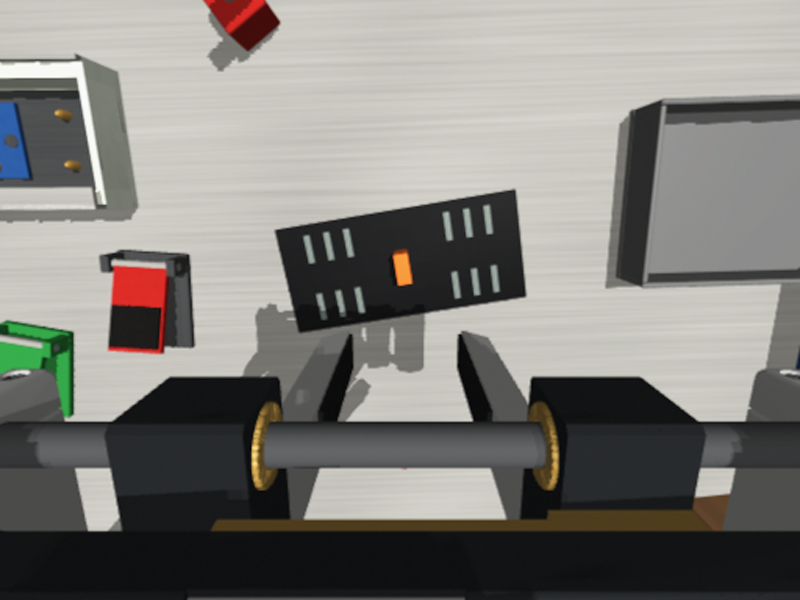

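The cover's corners are at (277,230), (515,190), (525,296) and (299,331), with the orange grip at (402,267). I'll refine its pose with a mask.

```bash
cat >> h.py <<'E'
def cover(c,im,z=.005):
    g=im.max(2); m=(g<60).astype(np.uint8); m[225:]=0
    m=cv2.morphologyEx(m,cv2.MORPH_OPEN,np.ones((5,5)))
    n,l,s,ce=cv2.connectedComponentsWithStats(m)
    i=1+np.argmax(s[1:,4]); print('area',s[i])
    hull=cv2.convexHull(np.argwhere(l==i)[:,::-1].astype(np.int32)).reshape(-1,2)
    W=np.array([onz(c,u,v,z)[:2] for u,v in hull],np.float32)*1000
    (cx,cy),(w,h),a=cv2.minAreaRect(W); a=a if w<h else a+90
    return np.array([cx,cy]),w,h,(a+90)%180-90
E
python3 - <<'E'
from h import *
c,im=snap('wrist'); print(cover(c,im))
W=np.array([onz(c,u/1.5625,v/1.5625,.005)[:2] for u,v in ((277,230),(515,190),(525,296),(299,331))])
print(W,W.mean(0))
E
```

```text
area [ 179  123  158   89 8783]
(array([ 490.41055298, -391.6015625 ]), 107.53327941894531, 238.0054931640625, 7.775027751922607)
[[ 0.52800635 -0.26670779]
 [ 0.56033557 -0.5012399 ]
 [ 0.45421575 -0.51533379]
 [ 0.42241157 -0.2795207 ]] [ 0.49124231 -0.39070054]
```

Request:
move_arm:
  motion: [0,0,-0.1045,0,-0.03,0,0.5,0,0,-0.1045,0,0,0,0.5,0,0,0,0,0,0.36,0.5,0,0,0,0,0,0.36,0.5,0,0,0,0,0,0.36,0.5,0,0,0,0,0,0.36,0.5,0,0,0,0,0,0,0.5,0,0,0,0,0,0,0.5,0,0,0,0,0,0,0.5]

```text
time: 16.32
tool_pos: [0.4937, -0.389, 0.1074]
ee_rot: [3.139, -0.002, 0.142]
wrist_force: [-0.8, -0.1, 0.7]
width: 0.0468
finger_force: 0.0
```

Run:
```python
from h import *
rep('orange',z=.037,f='w14.png')
c,im=snap('wrist'); print(cover(c,im))
```

```text
[ 0.4937 -0.389   0.1074] [ 3.1392 -0.0022  0.1415] [-0.7577  0.2947  1.3234  0.0003  1.5203  0.6716] 0.046828905184757186
orange [ 493.5574 -391.8858] 34.81456756591797 14.44697093963623 7.84814977645874 tool dx dy mm -0.574433071064776 2.7829210751443574 turn tool z deg 0.2610439840666974
area [  146   142   229    83 15594]
(array([ 499.6994, -390.6938]), 90.01995086669922, 238.77305603027344, 7.970067977905273)
```

Request:
move_arm:
  motion: [0,0,0.005,-0.034,0.026,0.2,0.5,0,0,0,0,0,0.38,0.5,0,0,0,0,0,0.38,0.5,0,0,0,0,0,0,0.5,0,0,0,0,0,0,0.3,0,0,0,0,0,0,0,0,0,0,0,0,0,0,0,0,0,0,0,0,0,0,0,0,0,0,0,0,0,0,0,0,0,0,0,0,0,0,0,0,0,0]

```text
time: 17.33
tool_pos: [0.4898, -0.3927, 0.0104]
ee_rot: [3.14, -0.001, 0.136]
wrist_force: [0.1, 0.5, 4.2]
width: 0.0139
finger_force: 30.0
```

Request:
move_arm:
  motion: [0,0,0,0,0,-0.15,0,0,0,0,0,0,-0.3,0,0,0,0,0,0,-0.4,0,0,0,0,0,0,-0.4,0,0,0,0,0,0,-0.25,0,0,0,0,0,0,0,0,0,0,0,0,0,0,0,0,0,0,0,0,0,0]

```text
time: 18.0
tool_pos: [0.4882, -0.3914, 0.1562]
ee_rot: [-3.138, 0.003, 0.136]
wrist_force: [0.2, 1.0, -3.3]
width: 0.0139
finger_force: 30.0
```

Run:
```python
from h import *
o=robot.get_obs(); print(o)
rep('orange',z=o['tool_pos'][2]+.027,f='w15.png')
c,im=snap('wrist'); print(cover(c,im,o['tool_pos'][2]-.005))
```

```text
{'time': 18.0, 'joint_positions': array([-7.66370106e-01,  2.72832162e-01,  1.25315233e+00, -6.34765689e-05,
        1.62014245e+00,  6.68534182e-01]), 'qvel': array([0.00013397, 0.02172679, 0.03072022, 0.00199143, 0.00212123,
       0.00081464]), 'joint_torque': array([ 2.92059575e-02, -4.51289749e+01, -3.28342009e+01,  7.43240188e-02,
       -7.56743643e-02,  8.66027622e-04]), 'tool_pos': array([ 0.48821682, -0.39144893,  0.15615137]), 'ee_rot': array([-3.13807376e+00,  2.86026831e-03,  1.35894084e-01]), 'wrist_force': array([ 0.24949961,  1.03853936, -3.31182597]), 'wrist_torque': array([ 0.00904174,  0.09924623, -0.02831398]), 'finger_force': 29.999574422836304, 'width': 0.013903837527430933}
[ 0.4882 -0.3914  0.1562] [-3.1381  0.0029  0.1359] [-0.7664  0.2728  1.2532 -0.0001  1.6201  0.6685] 0.013903837527430933
orange [ 494.5014 -390.6129] 36.78594970703125 13.72397232055664 8.332311630249023 tool dx dy mm 6.339910646043706 0.023074563178581232 turn tool z deg -0.5461541521138145
area [   71   143   364    82 24198]
(array([ 513.8681, -383.4044]), 57.965946197509766, 245.2723846435547, 7.875702381134033)
```

View pics/w15.png

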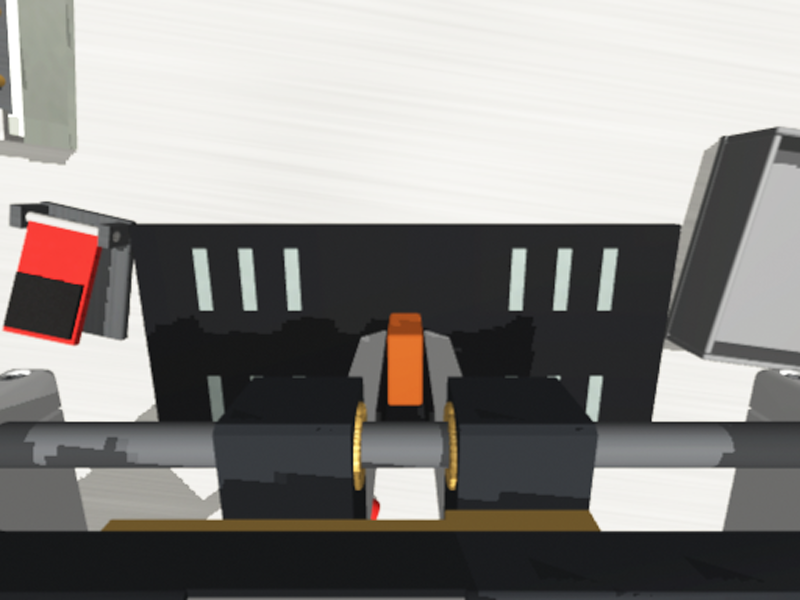

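```bash
cat >> h.py <<'E'
def toolxy(X,p,y):
    d=np.asarray(X)[:2]-p[:2]; return 1000*np.array([np.cos(y)*d[0]+np.sin(y)*d[1],np.sin(y)*d[0]-np.cos(y)*d[1]])
def coveredge(c,im,p,y,zt,cols=((95,190),(330,425))):
    "far edge of held cover: per-column bright->dark crossing, in tool mm"
    g=cv2.GaussianBlur(im,(3,3),0).max(2).astype(float); P=[]
    for a,b in cols:
        for u in range(a,b,5):
            col=g[60:225,u]; d=np.where((col[:-1]>=90)&(col[1:]<90))[0]
            if len(d):
                i=d[0]; v=60+i+(col[i]-90)/(col[i]-col[i+1]); P.append(toolxy(onz(c,u,v,zt),p,y))
    P=np.array(P); k=np.polyfit(P[:,1],P[:,0],1); r=P[:,0]-np.polyval(k,P[:,1]); q=abs(r)<1; k=np.polyfit(P[q,1],P[q,0],1)
    return k,q.sum(),len(q)
E
python3 - <<'E'
from h import *
o=robot.get_obs();p=o['tool_pos'];y=o['ee_rot'][2];zt=p[2]-.0104+.005
c,im=snap('wrist')
for u,v in ((134,224),(680,225)): print(toolxy(onz(c,u/1.5625,v/1.5625,zt),p,y))
print(coveredge(c,im,p,y,zt), p, o['ee_rot'])
E
```

```text
[  55.22561659 -117.32827022]
[ 54.80945434 118.89360251]
(array([-1.25692245e-04,  5.51446797e+01]), np.int64(38), 38) [ 0.48786271 -0.39109013  0.15498188] [-3.13624395  0.00421877  0.13588103]
```

Request:
move_arm:
  motion: [0,0,0.102,0,0,0,0,0,0,0.102,0,0,0,0,0,0,0,0,-0.383,0,0,0,0,0,0,-0.383,0,0,0,0,0,0,-0.383,0,0,0,0,0,0,-0.383,0,0,0,0,0,0,-0.383,0,0,0,0,0,0,-0.383,0,0,0,0,0,0,-0.383,0,0,0,0,0,0,-0.383,0,0,0,0,0,0,-0.383,0,0,0,0,0,0,-0.38,0,0]

```text
time: 19.15
tool_pos: [0.4972, -0.0078, 0.1572]
ee_rot: [-3.141, 0.003, -0.025]
wrist_force: [0.8, -0.4, -1.6]
width: 0.014
finger_force: 30.0
```

Request:
move_arm:
  motion: [0,0,0,0.2,0,0,0,0,0,0,0.2,0,0,0,0,0,0,0.2,0,0,0,0,0,0,0.2,0,0,0,0,0,0,0.2,0,0,0,0,0,0,0.2,0,0,0,0,0,0,0,0,0,0,0,0,0,0,0,0,0,0,0,0,0,0,0,0]

```text
time: 19.9
tool_pos: [0.6173, -0.0126, 0.1574]
ee_rot: [-3.141, 0.003, -0.024]
wrist_force: [0.2, -0.2, -2.0]
width: 0.0138
finger_force: 30.0
```

```bash
cat >> h.py <<'E'
D=np.array([.6178,-.0122]); DY=-.0243
def dk(o):
    p=o['tool_pos'];d=p[:2]-D; c,s=np.cos(DY),np.sin(DY)
    from scipy.spatial.transform import Rotation as R
    M=R.from_euler('xyz',o['ee_rot']).as_matrix()
    print('t',o['time'],'TCP in dock mm',1000*np.array([c*d[0]+s*d[1],-s*d[0]+c*d[1],p[2]]),'yaw err',np.arctan2(M[1,0],M[0,0])-DY,'tilt(far up)',np.arcsin(M[2,0]),'roll',M[2,1],'F',o['wrist_force'],'T',o['wrist_torque'],o['width'])
E
python3 - <<'E'
from h import *
np.set_printoptions(precision=4,suppress=True)
o=robot.get_obs();p=o['tool_pos'];y=o['ee_rot'][2];zt=p[2]-.0104+.005
dk(o)
c,im=snap('wrist','w16.png')
print(coveredge(c,im,p,y,zt))
E
```

```text
t 19.9 TCP in dock mm [ -0.5235  -0.3975 157.4036] yaw err -1.8464758072534587e-05 tilt(far up) -0.0034756214192590558 roll -0.0002737612501265025 F [ 0.2469 -0.1849 -1.9588] T [0.0581 0.1539 0.032 ] 0.013808670422845575
(array([-0.0004, 55.0944]), np.int64(38), 38)
```

View pics/w16.png

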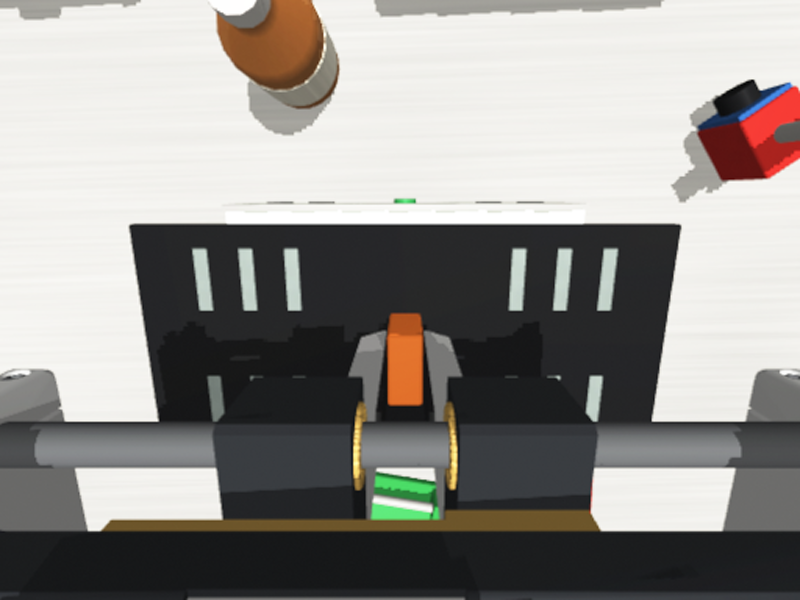

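Request:
move_arm:
  motion: [0,0,0,0.0925,0,0,0,0,0,0,0.0925,0,0,0,0,0,0,0,0,0.257,0,0,0,0,0,0,0.257,0,0,0,0,0,0,0.257,0,0,0.058,0,0,0,0,0,0,0.058,0,0,0,0,0,0,0,0,0,0,0,0,0,0,0,0,0,0,0,0,0,0,0,0,0,0,0]

```text
invalid input
```

Run:
```python
from h import *
np.set_printoptions(precision=4,suppress=True)
dk(robot.get_obs())
```

```text
t 19.95 TCP in dock mm [ -0.4767  -0.4134 158.0451] yaw err -6.0880864298104576e-05 tilt(far up) -0.002289894348491916 roll -0.00015619218400333932 F [-0.3648  0.7043 -2.2956] T [ 0.025   0.1438 -0.0135] 0.013980139549063061
```

Request:
move_arm:
  motion: [0,0,0,0.0925,0,0,0,0,0,0,0.0925,0,0,0,0,0,0,0,0,0.257,0,0,0,0,0,0,0.257,0,0,0,0,0,0,0.257,0,0,0.058,0,0,0,0,0,0,0.058,0,0,0,0,0,0,0,0,0,0,0,0,0,0,0,0,0,0,0,0,0,0,0,0,0,0]

```text
time: 20.78
tool_pos: [0.6371, -0.0132, 0.0831]
ee_rot: [3.141, -0.092, -0.024]
wrist_force: [-0.9, 0.4, -2.4]
width: 0.0135
finger_force: 30.0
```

Run:
```python
from h import *
np.set_printoptions(precision=4,suppress=True)
dk(robot.get_obs())
```

```text
t 20.7833 TCP in dock mm [19.3621 -0.5573 83.064 ] yaw err -0.00016473136581351272 tilt(far up) 0.09219829368614761 roll 0.0001911346941824623 F [-0.8901  0.3924 -2.4026] T [0.0586 0.2107 0.0068] 0.013471108859434885
```

Request:
move_arm:
  motion: [0,0,0,-0.006,-0.003,0.068,0,0,0,0,-0.006,0,0.068,0,0,0,0,-0.006,0,0.068,0,0,0,0,0,0,0,0,0,0,0,0,0,0,0,0,0,0,0,0,0,0,0,0,0,0,0,0,0]

```text
time: 21.37
tool_pos: [0.6369, -0.0128, 0.061]
ee_rot: [-3.142, -0.09, -0.024]
wrist_force: [-0.2, -0.6, -1.5]
width: 0.0136
finger_force: 30.0
```

Run:
```python
from h import *
np.set_printoptions(precision=4,suppress=True)
dk(robot.get_obs()); c,im=snap('side'); cv2.imwrite('pics/s17.png',cv2.resize(im[120:260,150:300],(800,747))[:600])
```

```text
t 21.3667 TCP in dock mm [19.065  -0.1711 61.0074] yaw err -7.452067894274383e-05 tilt(far up) 0.09028608260471446 roll -5.595053385831035e-05 F [-0.1504 -0.6101 -1.462 ] T [-0.0015  0.1486  0.0073] 0.013578547385277584
```

View pics/s17.png

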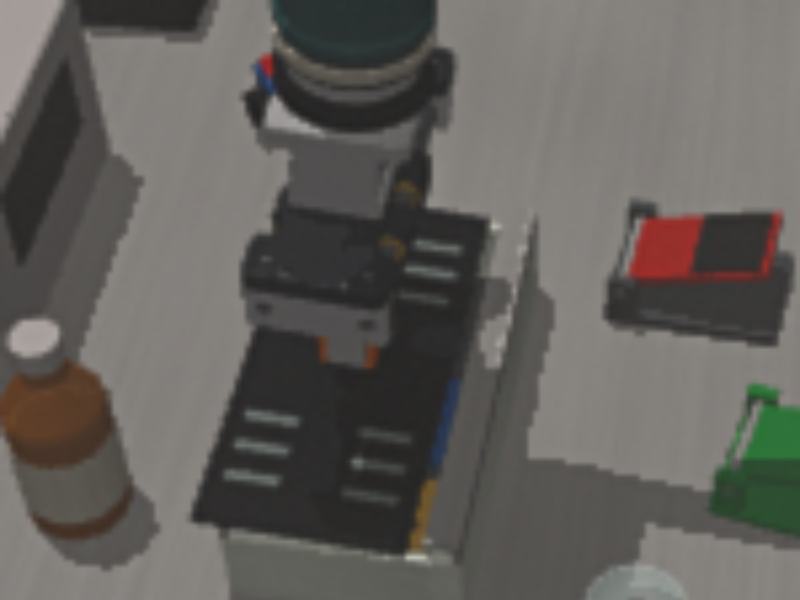

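Request:
move_arm:
  motion: [0,0,0,0.002,0,-0.017,0,0,0,0,0,0,0,0,0,0,0,0,0,0,0,0,0,0,-0.03,0,-0.0027,0,0,0,0,-0.03,0,-0.0027,0,0,0,0,-0.03,0,-0.0027,0,0,0,0,-0.03,0,-0.0027,0,0,0,0,0,0,0,0,0,0,0,0,0,0,0,0,0,0,0,0,0,0]

```text
time: 22.25
tool_pos: [0.6251, -0.0126, 0.0632]
ee_rot: [3.142, -0.092, -0.024]
wrist_force: [0.0, 0.1, -1.9]
width: 0.0134
finger_force: 30.0
```

Run:
```python
from h import *
np.set_printoptions(precision=4,suppress=True)
dk(robot.get_obs())
```

```text
t 22.25 TCP in dock mm [ 7.3564 -0.2023 63.2416] yaw err -3.603009874918184e-05 tilt(far up) 0.0915456614946397 roll 3.269734986658963e-05 F [ 0.0404  0.0527 -1.9133] T [0.0678 0.1554 0.0157] 0.013431145088036079
```

Request:
move_arm:
  motion: [0,0,0,-0.03,0,-0.0005,0,0,0,0,-0.03,0,-0.0005,0,0,0,0,-0.029,0,-0.0005,0,0,0,0,0,0,0,0,0,0,0,0,0,0,0,0,0,0,0,0,0,0]

```text
time: 22.75
tool_pos: [0.6162, -0.0123, 0.0625]
ee_rot: [3.142, -0.091, -0.024]
wrist_force: [-1.1, 0.7, -1.7]
width: 0.0137
finger_force: 30.0
```

Run:
```python
from h import *
np.set_printoptions(precision=4,suppress=True)
dk(robot.get_obs())
```

```text
t 22.75 TCP in dock mm [-1.5635 -0.1852 62.5259] yaw err -3.711316648090032e-05 tilt(far up) 0.09139160574229344 roll 5.25811688422877e-05 F [-1.1035  0.6882 -1.6635] T [ 0.029   0.1678 -0.0055] 0.01367405545811579
```

Request:
move_arm:
  motion: [0,-0.029,0,0.001,0,0.014,0,0,-0.029,0,0.002,0,0.014,0,0,-0.029,0,0.002,0,0.014,0,0,0,0,0,0,0,0,0,0,0,0,0,0,0,0,0,0,0,0,0,0]

```text
time: 23.25
tool_pos: [0.617, -0.0123, 0.0582]
ee_rot: [-3.142, -0.023, -0.024]
wrist_force: [-0.6, -0.6, -1.3]
width: 0.0137
finger_force: 30.0
```

Run:
```python
from h import *
np.set_printoptions(precision=4,suppress=True)
dk(robot.get_obs())
```

```text
t 23.25 TCP in dock mm [-0.8368 -0.1644 58.2414] yaw err -3.464965199693679e-05 tilt(far up) 0.023108211147628396 roll -4.383518113354359e-06 F [-0.5621 -0.6116 -1.2906] T [0.0174 0.1153 0.0016] 0.01371316618496523
```

Request:
move_arm:
  motion: [0,-0.0145,0,0.001,0,0.008,0,0,-0.0145,0,0.001,0,0.008,0,0,0,0,0,0,0.003,0,0,0,0,0,0,0,0,0,0,0,0,0,0,0,0,0,0,0,0,0,0]

```text
time: 23.75
tool_pos: [0.6176, -0.0124, 0.0569]
ee_rot: [3.142, -0.001, -0.024]
wrist_force: [-1.1, -0.3, 0.0]
width: 0.0143
finger_force: 30.0
```

Run:
```python
from h import *
np.set_printoptions(precision=4,suppress=True)
o=robot.get_obs();dk(o)
c,im=snap('wrist','w18.png');p=o['tool_pos'];y=o['ee_rot'][2]
print(coveredge(c,im,p,y,.051))
cv2.imwrite('pics/w18c.png',cv2.resize(im[110:260],(800,234*1)))
```

```text
t 23.75 TCP in dock mm [-0.2024 -0.1755 56.8948] yaw err -1.1939113250241523e-05 tilt(far up) 0.0013208754658511346 roll 6.770559424963968e-05 F [-1.149  -0.3428  0.0242] T [ 0.1208 -0.0186 -0.0079] 0.014316138995661844
(array([-0.0009, 54.9207]), np.int64(38), 38)
```

View pics/w18.png

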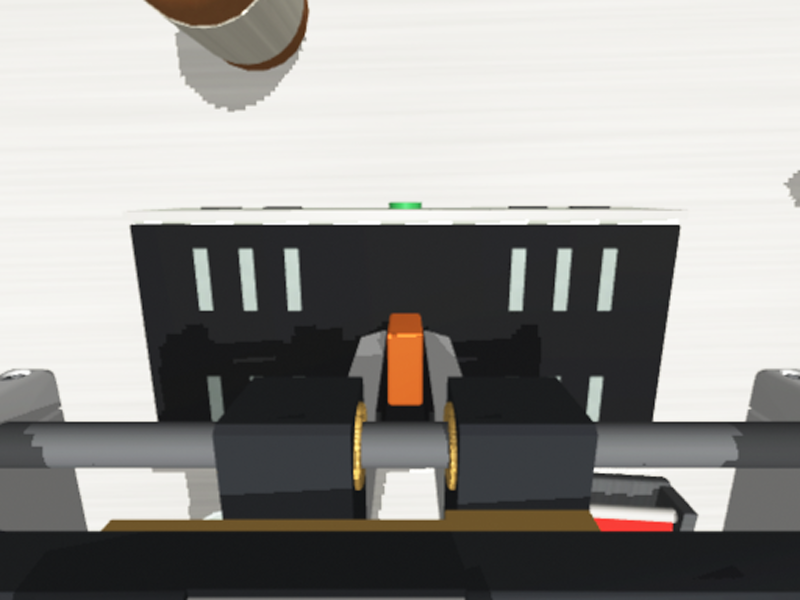

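The cover lies inside the fence, with its far edge at row 225 parallel to the white fence strip above it. I'll settle it, release and lift.

Request:
move_arm:
  motion: [0,-0.001,0,0,0,0.008,0,0,0,0,0,0,0,0,0,0,0,0,0,0,0.4,0,0,0,0,0,0,0.4,0,0,0,0,0,0,0.4,0,0,0,0,0,-0.1,0.4,0,0,0,0,0,-0.4,0.4,0,0,0,0,0,-0.4,0.4,0,0,0,0,0,-0.4,0.4,0,0,0,0,0,0,0.4,0,0,0,0,0,0,0.4]

```text
time: 24.72
tool_pos: [0.6194, -0.0126, 0.1907]
ee_rot: [3.141, -0.008, -0.024]
wrist_force: [-0.6, -0.1, -0.5]
width: 0.0375
finger_force: 0.0
```

Run:
```python
from h import *
np.set_printoptions(precision=4,suppress=True)
o=robot.get_obs();dk(o); print(o['joint_positions'])
c,im=snap('wrist','w19.png');p=o['tool_pos'];y=o['ee_rot'][2]
print(coveredge(c,im,p,y,.051,((130,200),(320,380))))
c,im=snap('side'); cv2.imwrite('pics/s19.png',cv2.resize(im[130:260,150:320],(784,600),interpolation=cv2.INTER_CUBIC))
```

```text
t 24.7167 TCP in dock mm [  1.64    -0.3186 190.7376] yaw err -2.956919382456416e-05 tilt(far up) 0.008340237248143369 roll 0.0007895103367018632 F [-0.603  -0.1329 -0.4722] T [0.094  0.0669 0.1008] 0.0374759263766753
[-0.1117  0.2393  1.2259 -0.0001  1.668   1.4834]
(array([-0.011, 53.223]), np.int64(2), 17)
```

View pics/s19.png

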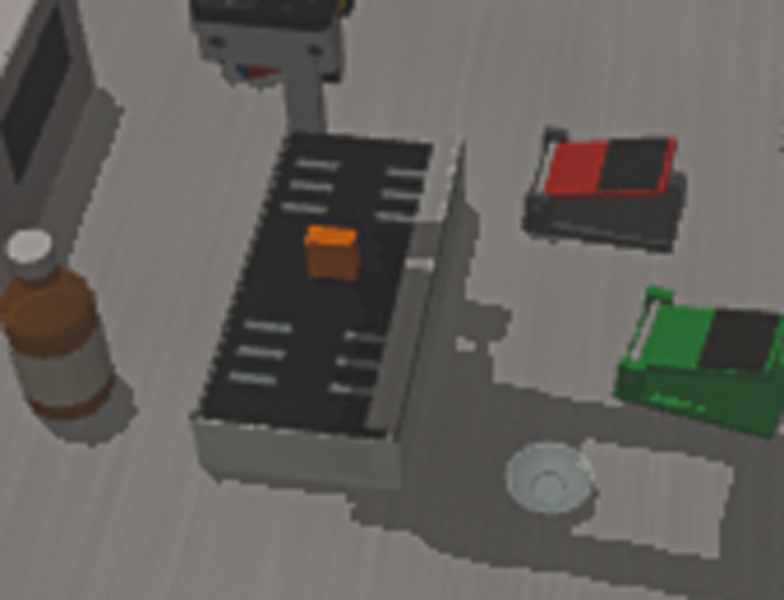

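The cover sits tucked and flat with square corners. The red pedal is at (610,185) in this crop and the green look-alike at (710,350); red is the one meant. I'll check the cover numerically and go to the pedal.

Request:
move_arm:
  motion: [0,0,0,-0.314,0.244,0,0,0,0,0,-0.314,0.244,0,0,0,0,0,-0.314,0.244,0,0,0,0,0,-0.314,0.244,0,0,0,0,0,-0.314,0.244,0,0,0,0,0,0,0,0,0,0,0,0,0,0,0,0,0,0,0,0,0,0,0]

```text
time: 25.48
tool_pos: [0.4571, -0.1301, 0.1844]
ee_rot: [-3.14, 0.002, -0.025]
wrist_force: [-0.1, -0.3, 0.3]
width: 0.0007
finger_force: 0.0
```

```bash
cat >> h.py <<'E'
def pedal():
    o=robot.get_obs();p=o['tool_pos'];y=o['ee_rot'][2]; c,im=snap('wrist')
    h=cv2.cvtColor(im,cv2.COLOR_BGR2HSV); m=cv2.inRange(h,(0,150,90),(6,255,255))|cv2.inRange(h,(174,150,90),(180,255,255)); m[258:]=0
    n,l,s,ce=cv2.connectedComponentsWithStats(m)
    for i in range(1,n):
        if s[i,4]<60: continue
        X=onz(c,*ce[i],.038); print('red',ce[i],s[i],X)
    return o,c,im,m
E
python3 - <<'E'
from h import *
np.set_printoptions(precision=4,suppress=True)
im=cv2.resize(cv2.imread('pics/w19.png'),(512,384),interpolation=cv2.INTER_AREA)
o,c,im2,m=pedal(); print(o['tool_pos'],o['ee_rot'],o['width'])
g=im2.max(2)
# dark blobs near red
k=(g<50).astype(np.uint8); k[258:]=0
n,l,s,ce=cv2.connectedComponentsWithStats(k)
for i in range(1,n):
    if s[i,4]>60:
        print('dark',ce[i],s[i],onz(c,*ce[i],.047))
        if s[i,4]<5000:
            r=cv2.minAreaRect(np.argwhere(l==i)[:,::-1].astype(np.float32)); print([onz(c,*q,.047)[:2] for q in cv2.boxPoints(r)])
E
```

```text
red [264.9158 166.9658] [ 243  145   45   68 1461] [ 0.4739 -0.1378  0.038 ]
[ 0.4571 -0.1301  0.1844] [-3.1402  0.0025 -0.0248] 0.0006505074336094014
dark [143.0769  38.108 ] [   23     0   234    78 14589] [ 0.6165 -0.0111  0.047 ]
dark [240.6962 194.3165] [237 171   7  36  79] [ 0.4426 -0.1077  0.047 ]
[array([ 0.428 , -0.1022]), array([ 0.4714, -0.1101]), array([ 0.4706, -0.115 ]), array([ 0.4271, -0.1073])]
dark [263.6607 192.5051] [ 245  176   38   34 1170] [ 0.4442 -0.1356  0.047 ]
[array([ 0.4263, -0.1114]), array([ 0.4659, -0.1155]), array([ 0.4618, -0.1591]), array([ 0.4221, -0.1564])]
dark [258.7426 236.0294] [255 214   8  44 272] [ 0.3877 -0.1282  0.047 ]
[array([ 0.4171, -0.1243]), array([ 0.4168, -0.1329]), array([ 0.3586, -0.1316]), array([ 0.3588, -0.1226])]
dark [154.4976 246.1484] [136 232  39  26 822] [0.3771 0.0049 0.047 ]
[array([0.3628, 0.0316]), array([0.397 , 0.0217]), array([ 0.3879, -0.0221]), array([ 0.3533, -0.0133])]
dark [216.0448 249.2148] [ 174  241   80   17 1271] [ 0.371  -0.0732  0.047 ]
[array([ 0.3836, -0.0206]), array([ 0.3811, -0.1207]), array([ 0.3589, -0.1201]), array([ 0.3614, -0.0184])]
dark [301.1431 249.5599] [ 265  241   79   17 1202] [ 0.3678 -0.1818  0.047 ]
[array([ 0.3585, -0.1355]), array([ 0.3807, -0.1359]), array([ 0.3783, -0.2347]), array([ 0.3561, -0.2358])]
```

Request:
move_arm:
  motion: [0,0,0,-0.13,0.057,0,0,0,0,0,0,0,0.32,0,0,0,0,0,0,0.32,0,0,0,0,0,0,0.32,0,0,0,0,0,0,0.28,0,0,0,0,0,0,0,0,0,0,0,0,0,0,0,0,0,0,0,0,0,0]

```text
time: 26.2
tool_pos: [0.4457, -0.1358, 0.0631]
ee_rot: [3.141, -0.001, -0.023]
wrist_force: [-0.2, -0.1, 0.1]
width: 0.0004
finger_force: 0.0
```

Run:
```python
from h import *
np.set_printoptions(precision=4,suppress=True)
o=robot.get_obs(); print(o['tool_pos'],o['ee_rot'],o['wrist_force'])
for n in ('side','scene'):
    c,im=snap(n,n+'20.png'); print(n,'tip px',proj(c,o['tool_pos']),'pad',proj(c,[.444,-.1355,.047]))
    h=cv2.cvtColor(im,cv2.COLOR_BGR2HSV); m=cv2.inRange(h,(0,150,60),(6,255,255))|cv2.inRange(h,(174,150,60),(180,255,255))
    k,l,s,ce=cv2.connectedComponentsWithStats(m)
    for i in range(1,k):
        if s[i,4]>60:
            X=onz(c,*ce[i],.038); print(ce[i],s[i,4],X)
```

```text
[ 0.4457 -0.1358  0.0631] [ 3.141  -0.0011 -0.023 ] [-0.1521 -0.1088  0.1251]
side tip px [286.8322 160.0144] pad [287.1315 164.0114]
[336.1983 130.0862] 116 [ 0.2952 -0.3236  0.038 ]
[274.4833 166.075 ] 120 [ 0.4815 -0.1315  0.038 ]
scene tip px [190.9404 200.216 ] pad [191.3802 204.3964]
[200.9132 215.6529] 242 [ 0.4834 -0.1453  0.038 ]
[ 86.5948 240.3276] 348 [ 0.3158 -0.3565  0.038 ]
[249.7005 302.6198] 434 [ 0.7259 -0.2693  0.038 ]
```

Request:
move_arm:
  motion: [0,0,0,0,0,0.08,0,0,0,0,0,0,0.08,0,0,0,0,0,0,0.08,0,0,0,0,0,0,0,0,0,0,0,0,0,0,0]

```text
time: 26.72
tool_pos: [0.444, -0.1364, 0.0389]
ee_rot: [3.141, 0.001, -0.025]
wrist_force: [-4.0, 0.4, 11.0]
width: 0.0004
finger_force: 4.8
```

Request:
move_arm:
  motion: [0,0,0,0,0,0.04,0,0,0,0,0,0,0.04,0,0,0,0,0,0,0.02,0,0,0,0,0,0,0,0,0,0,0,0,0,0,0]

```text
time: 27.13
tool_pos: [0.4432, -0.1364, 0.0302]
ee_rot: [3.141, 0.003, -0.024]
wrist_force: [-8.3, 1.7, 17.6]
width: 0.0002
finger_force: 8.5
```

Request:
move_arm:
  motion: [0,0,0,0,0,0.02,0,0,0,0,0,0,0.01,0,0,0,0,0,0,0,0,0,0,0,0,0,0,0]

```text
time: 27.47
tool_pos: [0.4432, -0.1364, 0.0298]
ee_rot: [3.14, 0.003, -0.024]
wrist_force: [-14.3, 3.3, 30.4]
width: 0.0001
finger_force: 15.1
```

At the stop: z stalled at 29.8 mm while the force rose to 30 N. I'll hold over a second, then release straight up.

Request:
move_arm:
  motion: [0,0,0,0,0,0,0,0,0,0,0,0,0,0,0,0,0,0,0,0,0,0,0,0,0,0,0,0,0,0,0,0,0,0,0,0,0,0,0,0,0,0,0,0,0,0,0,0,0,0,0,0,0,0,0,0,0,0,0,0,0,0,0,0,0,0,0,0,0,0,0,0,0,0,0,0,0,0,0,0,0,0,0,0]

```text
time: 28.47
tool_pos: [0.4432, -0.1364, 0.0298]
ee_rot: [3.14, 0.003, -0.024]
wrist_force: [-14.0, 3.7, 30.7]
width: 0.0005
finger_force: 15.1
```

Request:
move_arm:
  motion: [0,0,0,0,0,0,0,0,0,0,0,0,0,0,0,0,0,0,0,0,0,0,0,0,0,0,-0.08,0,0,0,0,0,0,-0.08,0,0,0,0,0,0,-0.15,0,0,0,0,0,0,-0.4,0,0,0,0,0,0,-0.4,0,0,0,0,0,0,-0.4,0,0,0,0,0,0,-0.4,0,0,0,0,0,0,0,0,0,0,0,0,0,0,0]

```text
time: 29.47
tool_pos: [0.4457, -0.1366, 0.2186]
ee_rot: [3.139, -0.005, -0.025]
wrist_force: [0.6, 0.2, -0.6]
width: 0.0006
finger_force: 0.0
```

Run:
```python
from h import *
np.set_printoptions(precision=4,suppress=True)
o,c,im,m=pedal(); print(o['tool_pos'],o['wrist_force'])
# compare side view to pre-press image for cover / everything; pre-move side image s8 not same; compare orange & cover in scene/side
from scipy import ndimage
for n in ('side','scene'):
    c,im=snap(n,n+'21.png')
    g=im.max(2); k=(g<(45 if n=='side' else 55)).astype(np.uint8); k=cv2.morphologyEx(k,cv2.MORPH_OPEN,np.ones((3,3)))
    q,l,s,ce=cv2.connectedComponentsWithStats(k)
    u,v=proj(c,[.64,-.06,.051]); i=l[int(v),int(u)]; print(n,i,s[i],onz(c,*ce[i],.051))
    h=cv2.convexHull(np.argwhere(l==i)[:,::-1].astype(np.int32)).reshape(-1,2)
    W=np.array([onz(c,a,b,.051)[:2] for a,b in h],np.float32)*1000; print(cv2.minAreaRect(W))
```

```text
red [258.7891 157.816 ] [ 238  137   42   62 1266] [ 0.4711 -0.1378  0.038 ]
red [375.2857 255.3492] [369 252  19   6  63] [ 0.3247 -0.304   0.038 ]
[ 0.4457 -0.1366  0.2186] [ 0.5513  0.2483 -0.6131]
side 0 [     0      0    512    384 177327] [0.5633 0.019  0.051 ]
((640.7131958007812, -383.782958984375), (2559.70849609375, 1807.49169921875), 5.111710071563721)
scene 0 [     0      0    512    384 188244] [ 0.5671 -0.012   0.051 ]
((197.6077880859375, 406.82275390625), (2869.390625, 2040.0384521484375), 34.00996017456055)
```

Request:
move_arm:
  motion: [0,0,0,0.304,-0.256,-0.08,0,0,0,0,0.304,-0.256,-0.08,0,0,0,0,0.304,-0.256,-0.08,0,0,0,0,0.304,-0.256,-0.08,0,0,0,0,0.304,-0.256,-0.08,0,0,0,0,0,0,0,0,0,0,0,0,0,0,0,0,0,0,0,0,0,0]

```text
time: 30.28
tool_pos: [0.5984, -0.0118, 0.2531]
ee_rot: [3.141, 0.006, -0.024]
wrist_force: [0.5, 0.4, -0.5]
width: 0.0003
finger_force: 0.0
```

Run:
```python
from h import *
np.set_printoptions(precision=4,suppress=True)
o=robot.get_obs(); dk(o)
c,im=snap('wrist','w22.png')
r=cover(c,im,.051); print(r); d=r[0]/1000-D; print('in dock mm',1000*d, 'yaw err deg',r[3]-np.degrees(DY))
rep('orange',z=.083)
W=[proj(c,[*(D+np.array([[np.cos(DY),-np.sin(DY)],[np.sin(DY),np.cos(DY)]])@np.array(q)),.051]) for q in ((.0545,.12),(.0545,-.12),(-.0545+.0115,.12),(-.043,-.12))]; print(np.array(W))
```

```text
t 30.2833 TCP in dock mm [-19.4509  -0.0819 253.0797] yaw err 8.635416850478334e-05 tilt(far up) -0.00550099622816691 roll 0.00016542439492487216 F [ 0.5379  0.3987 -0.5198] T [-0.0205  0.1159 -0.0274] 0.0002802277814789178
area [  173   119   173    71 10076]
(array([622.8373, -12.939 ]), 237.85260009765625, 98.40514373779297, -1.4041061401367188)
in dock mm [ 5.0373 -0.739 ] yaw err deg -0.011818697968818404
[ 0.5981 -0.0123  0.2539] [ 3.1414  0.0041 -0.0252] [-0.1149  0.1957  1.1537 -0.0006  1.7963  1.4809] 0.0006869519377974845
orange [772.5726  55.7555] 51.747764587402344 45.18637466430664 124.6174201965332 tool dx dy mm 172.68850368380885 -72.3978208741138 turn tool z deg -126.05853289403898
[[170.7279 118.8343]
 [346.5226 118.7968]
 [176.0475 188.2534]
 [341.2619 188.206 ]]
```

The cover's far edge is at about 54.3 mm from dock centre, its near edge is hidden under the lip, and its yaw error is about 0°. Handing in.

```bash
python3 -c "
from bench import robot
print(robot.close_job())"
```

```text
the job is handed in; nothing more can be done
None
```

I finished the job and handed it in at about 30 s of robot time: the blue and brass plates (the only two on the bench) are seated on their pins, the cover is tucked in flat and square, and the red pedal was held at its stop for over a second and came back up.

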